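# Rehang a loaded parts tray on the locking bar

### The job

The parts tray with the punch and the two shaft collars in it hangs on the plain stand: lift it off by its carrying bar and, without setting it down, lower it gently until its hooks bear on the bar of the locking stand, short of the catch. Then slide it along the bar, under the hold-down lip, to the closed end, so that the spring catch snaps up behind its hook, and let go without dropping it. Carry it level so that nothing falls out, never force it against the stand, and leave the other tools where they lie.

Things in the scene. Friction and masses are not known exactly. Their poses are not given: they have to be found in the camera images.
- tray: Grey sheet-steel parts tray, about 0.42 kg (0.56 with its contents), with two hooks on its back and a wooden carrying bar over the middle. Origin: centre of its underside; z up, +x to its back wall. Box: x -42..42, y -70..70 mm, 36 high. It hangs with slack, about 3 degrees front-down; mass centre about under the carrying bar.
- tray_grip (a point): Centre of the carrying bar, 88 mm above the tray's underside. The bar runs along the tray's x (front to back), 73 mm long, 14 wide in y with flat sides, 20 tall; on straps at its two ends, free below down to the contents (30 mm above the underside).
- tray_hooks (a point): Midway between the two hooks, middle of their mouths at seat height: tray x 46.5, y 0, z 54 mm. Hooks at y = -48 and +48, 18 mm wide, seat 54 up, top 58 (4 thick); mouth 9 mm wide in x, open downward; the lip behind reaches down to 32 mm, flared outward at the end.
- plain_stand: Fixed stand: plain flat steel bar on edge, 6 mm thick, 60 tall, on two posts behind it (x 23..37, 150 high). Origin on the bench under the bar; bar along y, -90..90, mid plane x = 0, top at z = 130 mm, an ear 11 mm high at each end. The tray hangs on its -x side (the robot's), hooks over the bar. Foot plate 10 mm thick, x -83..47, y -100..100.
- lock_stand: Fixed stand of the same make, foot y -105..105, posts 175 mm high. Origin on the bench under the bar; bar along y, -105..85 mm, 6 thick, 60 tall, mid plane x = 0, tray on its -x side. The bar is clamped by hand on the posts with its top anywhere from 110 to 160 mm above the bench: this is not measured (feel for it, or look). It does not give.
- open_stretch (a point): Point fixed to the locking stand in the bar's mid plane, y = -34 mm, z = 110 mm (lowest bar height; the true bar top lies 0 to 50 mm above it). Hang the tray with its hook midpoint here (within 10 mm along y): both hooks are then clear of catch and lip. Axes as the stand.
- lip (a point): Locking stand's closed end, fixed to the stand: x 0, y = 79 mm, z = 116.5 mm: inner face of the bar's turned-up +y end, at the underside of the hold-down lip, for the lowest bar; 0 to 50 mm higher as the bar is set. The lip covers y 67..79 (edge flared from 62), 6.5 mm above the bar's top: 2.5 mm play over a hook.
- home (a point): Where the tray's origin lies when home (+y hook touching the turned-up end) for the lowest bar: stand x -46.5, y +22, z 56 mm; really 0 to 50 mm higher as the bar is set. Fixed to the locking stand, axes as the stand. Slide to +y to get there; the hooks bear on the bar's top all the way.
- catch (a joint): Spring catch in the locking bar's top, in m: 0 up (6 mm proud), 0.006 flush. Slope on its -y side (stand y -59..-41 mm), upright face at y = -36. Sliding to +y, the tray's -y hook rides over it (pushed up with 1.5 to 3 N, some 3 to 10 N needed along the bar) and it snaps up behind, 1.3 mm from the hook at home.
- tray_punch: Steel centre punch, 100 x 11 mm, lying in the tray; origin at its middle underside.
- collar0: Steel shaft collar, 28 mm across, 12 high, in the tray at its -y side; origin at its underside's centre.
- collar1: Same collar at the tray's +y side.
- pliers: Long-nose pliers, 53x190x14 mm, lying behind the stands; leave alone.
- pipe_ring: Sawn-off black steel pipe standing up, 68 mm across, 73 high, behind the stands; leave alone.
- dolly_block: Forged steel dolly block, 56x90x30 mm, behind the stands; leave alone.
- masking_tape: Roll of masking tape, 76 mm across, 24 high, behind the stands; leave alone.

How it is judged:
By the outcome, as a careful person would: the job done as asked, in the order asked, and still so for the second after the job is handed in, with the robot touching nothing.
It also fails if it takes over 54 s, if anything falls off the work surface, if the arm or the gripper's body presses on something with over 40 N, if the wrist force passes 120 N, or if a joint passes its speed limit or range.

### The arm

A 7-joint arm with a two-finger parallel gripper is mounted at the origin on a cart in front of the work surface, level with it; the furniture and walls round the work are solid. World frame = base frame: x ahead of the robot, y to its left, z up, the work surface at z = 0. Lengths are in mm, angles in rad, forces in N, time in s.
With the tool pointing down it reaches from about 400 to 875 mm from the base axis. Payload 4.4 kg.
Tool frame: the origin (TCP) lies at the very end of the fingers, on their centre line; the grasp point (between the pads) lies 19 mm behind it; z points along the fingers, y is the line along which they close (so a half turn about z gives the same grasp; the last joint's range is limited). The gripper opens to 85 mm and grips with 20 to 120 N. Pads are 22 mm wide; open, the fingers measure 114 mm over their backs; the gripper's body (76 mm by 85 mm) begins 54 mm behind the grasp point. The pads swing forward as they close: fully open they stand 13 mm farther back than shut.
Start: joints at [1.103, 0.628, 0.038, 1.517, -0.027, 0.996, -0.02], TCP at [254.227, -598.236, 231.313] pointing down, gripper open.
Joint ranges: [-3.06, 3.06], [-0.37, 2.12], [-1.25, 1.32], [0.18, 2.47], [-1.1, 4.24], [0.23, 1.98], [-2.94, 2.94]. Speed limits (rad/s): [2.57, 2.57, 3.14, 3.14, 3.14, 3.14, 3.14].

### API

Orientations are given as [roll, pitch, yaw] about the fixed x, y, z axes, in that order (R = Rz(yaw) Ry(pitch) Rx(roll)).
In Python, from cell import sensors, get_image, camera_params, order gives the robot as it stands.
- The arm moves only by the shell command python3 -m inch 'ROWS' [OPENING]. ROWS is JSON, a list that holds one entry, the list of rows, each a list of 4 numbers: the shift along the tool's x, y, z in cm, then the turn about the tool's z in degrees. A call has 1 to 8 rows; each row is the pose to reach, as a shift and turn from the pose commanded when the call began, along the tool's axes at that moment; what a row does not reach only later rows make up. A row lasts 1/12 s, in which the tool goes at most 41.7 mm and 7.16 degrees, less where a joint would pass 70% of its speed; a pose out of reach is approached as far as the arm can. A call with a gripper value outside its range is refused whole. OPENING is the finger opening in cm, from 0 to 8.54, set as the call begins (- or left out, the last holds). The fingers move at their own pace and stop on an object; the grip force is fixed at half the most. Time passes only in rows, so rows that repeat a pose let the fingers close. It gives the time, the measured TCP pose, the force, the opening and the grip force at its end, in the units of the state.
- sensors.read_state(): the state, without advancing time (a new reading comes with each control period).
- get_image(name): name is "side" or "top" or "wrist"; returns the picture (480x640x3 uint8, blue, green, red); there is no depth.
- camera_params(name): a dict with "mtx" (3x3 intrinsics, pixels), "rvec" (rotation vector, rad) and "tvec" (3), from world to camera coordinates, as OpenCV has them. Camera axes: x right, y down, z forward; pixel columns grow to the right and rows downward; lengths in mm; the calibration is good to about 2 mm. A picture is of the moment at which its call begins: read the wrist's pose just before it. camera_params takes no time and is no camera call; for the wrist camera it gives the pose at the moment of the call.
- order.finish_job(): hands the job in; it is judged then, once.
The state is a dict: "clock": time; "qpos": joint angles; "qd": joint speeds; "tau": joint torques, N m; "eef_pos": TCP position; "tool_rot": TCP orientation; "force": force on the tool from outside, world axes, zero at the start; "torque": the same for the moment, N m; "width": finger opening in mm; "gripper_force": force on a finger pad.
Only numpy, scipy, OpenCV 4.12 (cv2) and the standard library are available. Lean on these libraries where they do the work, as an engineer would, in place of code of your own. Each camera call takes 0.05 s, during which the arm holds its last target. There are 200 camera calls.

## Working session

There is one attempt and no reset: what is moved stays moved. The work goes in short steps, Python scripts to look and compute and a shell command to move; the robot and the scene stay as the last step left them, time stands still between calls to the robot, and variables do not carry over. Pictures are saved under pics/ and viewed, at most 10 in all, crops included, and the job is handed in when it is done.

```bash
ls; mkdir -p pics; python3 - <<'E'
from cell import sensors,get_image,camera_params
import cv2,numpy as np
s=sensors.read_state();print(s)
for n in("side","top"):
    cv2.imwrite(f"pics/{n}0.png",get_image(n));p=camera_params(n)
    R=cv2.Rodrigues(np.array(p["rvec"],float))[0];print(n,p["mtx"],-R.T@np.array(p["tvec"]).ravel(),R[2])
E
```

```text
pics
{'clock': 0.0, 'qpos': array([ 1.10323059,  0.62931505,  0.03843672,  1.51834374, -0.02699149,
        0.99631776, -0.02000269]), 'qd': array([ 3.48450577e-04, -2.10150553e-04, -1.51138262e-03, -5.36422188e-04,
        4.21694605e-04,  4.08700445e-04,  2.09417686e-05]), 'tau': array([-8.98243161e-05, -5.63404262e+01,  1.22634597e+00, -1.93449068e+01,
        1.10638066e-02,  1.05835733e-02,  3.43436080e-07]), 'eef_pos': array([ 253.96581899, -597.66356975,  230.41690263]), 'tool_rot': array([-3.13972679e+00,  2.67159256e-05,  4.01772491e-01]), 'force': array([-0.25882603,  0.69108281,  0.31092091]), 'torque': array([ 0.03143701, -0.0205251 ,  0.01671913]), 'gripper_force': 0.0, 'width': 85.28455231561999}
side [[488.91398745   0.         319.46595004]
 [  0.         488.91398745 246.3702427 ]
 [  0.           0.           1.        ]] [ 348.7443232  -708.32264874  644.66447846] [ 0.27990001  0.76146542 -0.58465922]
top [[483.54567244   0.         324.12698494]
 [  0.         483.54567244 241.50570581]
 [  0.           0.           1.        ]] [502.87062369  -6.78503961 961.0072228 ] [ 0.09241301  0.00913689 -0.99567884]
```

View pics/side0.png

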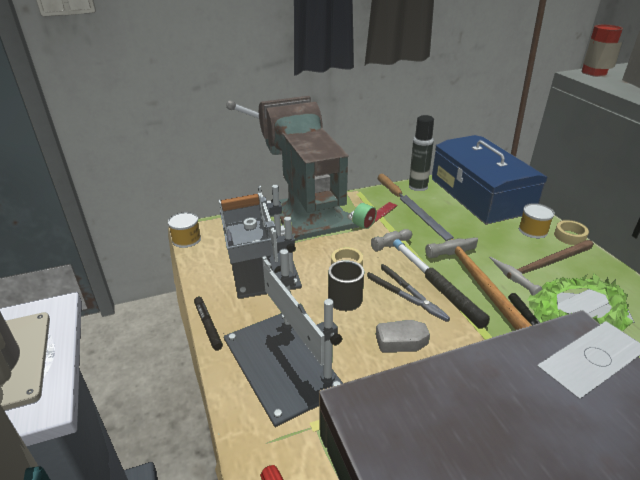

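View pics/top0.png

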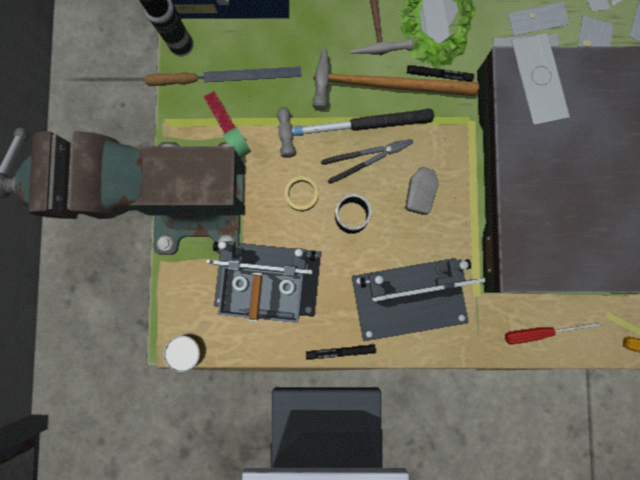

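The side view shows the tray on the far (left) stand, with the orange carrying bar near (240,202). The empty lock stand is near (300,330). In the top view the tray bar runs (257,275)–(254,318), and the lock bar runs (375,298)–(484,281). I'll zoom in on both.

```bash
python3 - <<'E'
import cv2,numpy as np
t=cv2.imread("pics/top0.png");s=cv2.imread("pics/side0.png")
cv2.imwrite("pics/topc.png",cv2.resize(t[230:350,200:500],None,fx=2.6666,fy=2.6666,interpolation=cv2.INTER_CUBIC))
cv2.imwrite("pics/sidec.png",cv2.resize(s[180:420,200:360],None,fx=2.5,fy=2.5,interpolation=cv2.INTER_CUBIC))
E
```

```text
(no output)
```

View pics/topc.png

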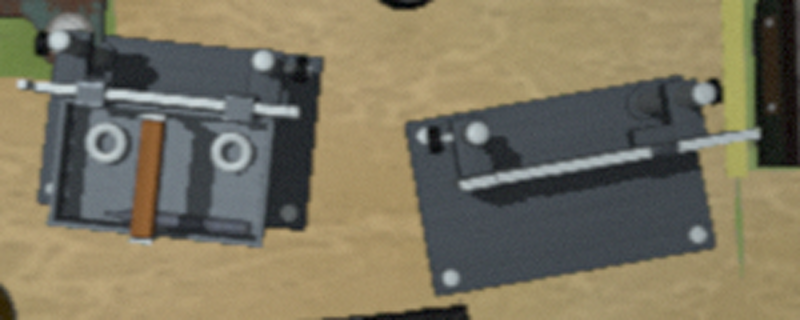

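View pics/sidec.png

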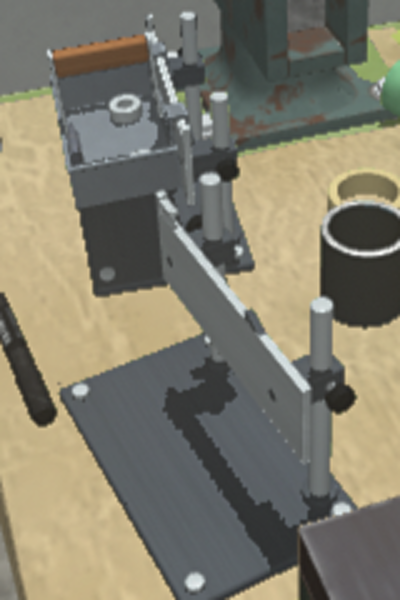

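The crops show:
- **Lock stand foot, top crop:** corners at TL (408,122), BR (713,246), BL (437,293).
- **Lock bar, top crop:** ends at (461,185) and (758,133).
- **Lock bar, side crop:** near-end top at about (308,375), far end at about (160,197).
- **Carrying bar, top crop:** (153,118)–(140,238).

Next I'll compute positions from these.

```bash
cat > h.py <<'E'
import cv2,numpy as np
from cell import camera_params
def cam(n):
    p=camera_params(n);R=cv2.Rodrigues(np.array(p["rvec"],float))[0]
    return np.array(p["mtx"]),R,np.array(p["tvec"],float).ravel()
def ray(n,uv):
    K,R,t=cam(n);d=R.T@np.linalg.solve(K,[uv[0],uv[1],1.]);return -R.T@t,d/np.linalg.norm(d)
def onz(n,uv,z):
    c,d=ray(n,uv);return c+d*(z-c[2])/d[2]
def tri(r1,r2):
    A=np.c_[r1[1],-r2[1]];s=np.linalg.lstsq(A,r2[0]-r1[0],rcond=None)[0]
    a=r1[0]+s[0]*r1[1];b=r2[0]+s[1]*r2[1];return (a+b)/2,np.linalg.norm(a-b)
def fit(loc,w): # 2D rigid loc->w
    loc=np.array(loc,float);w=np.array(w,float);a=loc-loc.mean(0);b=w-w.mean(0)
    th=np.arctan2((a[:,0]*b[:,1]-a[:,1]*b[:,0]).sum(),(a*b).sum());c,s=np.cos(th),np.sin(th);R=np.array([[c,-s],[s,c]])
    o=w.mean(0)-R@loc.mean(0);return o,th,R,np.linalg.norm((R@loc.T).T+o-w,axis=1)
E
python3 - <<'E'
from h import *
np.set_printoptions(precision=1,suppress=True)
T=lambda x,y:(200+x/2.6666-.3,230+y/2.6666-.3); S=lambda x,y:(200+x/2.5-.3,180+y/2.5-.3)
px=[(408,122),(437,293),(713,246)];L=[(47,105),(-83,105),(-83,-105)]
W=[onz("top",T(*p),10)[:2] for p in px]
o,th,R,e=fit(L,W);print("lock top",o,np.degrees(th),e)
# same corners in side: near -y back hidden; front corners
for p,l in [((62,392),(-83,105)),((190,603),(-83,-105))]:print("side corner",onz("side",S(*p),10),R@l+o)
for nm,y,pt,ps in [("-y",-105,(758,133),(308,375)),("+y",85,(461,185),(160,195))]:
    print(nm,tri(ray("top",T(*pt)),ray("side",S(*ps))))
    c,d=ray("side",S(*ps));n=R@[1,0];s=((o-c[:2])@n)/(d[:2]@n);q=c+s*d;print(" side x plane0:",R.T@(q[:2]-o),q[2])
    for z in (110,135,160):
        q=onz("top",T(*pt),z);print("  top z",z,R.T@(q[:2]-o))
# plain stand ears
px=[(322,58),(305,230),(40,203)];L=[(47,-100),(-83,-100),(-83,100)]
W=[onz("top",T(*p),10)[:2] for p in px];o2,th2,R2,e=fit(L,W);print("plain foot",o2,np.degrees(th2),e)
W=[onz("top",T(*p),141)[:2] for p in[(20,85),(298,112)]];o3,th3,_,e=fit([(0,90),(0,-90)],W);print("plain ears",o3,np.degrees(th3),e)
for n in("top","side"):
    im=cv2.imread(f"pics/{n}0.png");hsv=cv2.cvtColor(im,cv2.COLOR_BGR2HSV)
    m=cv2.inRange(hsv,(5,140,60),(18,255,255));roi=np.zeros_like(m)
    if n=="top":roi[265:325,235:275]=255
    else:roi[190:215,210:265]=255
    m&=roi;c=max(cv2.findContours(m,0,2)[0],key=cv2.contourArea);r=cv2.minAreaRect(c);print(n,r,cv2.contourArea(c))
    if n=="top":
        print("grip z172",onz("top",r[0],171));b=cv2.boxPoints(r);print([onz("top",q,171)for q in b])
    M=cv2.moments(m,True);u=(M["m10"]/M["m00"],M["m01"]/M["m00"]);print(u)
    if n=="side":print("side z164",onz("side",u,164))
print("pred grip",o3+fit([(0,90),(0,-90)],W)[2]@[-46.5,0])
E
```

```text
lock top [ 498.1 -162.8] 9.666004450956285 [3.8 2.4 4.6]
side corner [400.7 -78.8  10. ] [398.7 -73.2]
side corner [ 438.  -274.9   10. ] [ 433.9 -280.2]
-y (array([ 515.8, -262.8,  161.1]), np.float64(2.6427349768067407))
 side x plane0: [   0.  -105.2] 164.81109616877296
  top z 110 [  -2.6 -117.2]
  top z 135 [  -1.6 -109.3]
  top z 160 [  -0.6 -101.3]
+y (array([482.6, -79. , 163.2]), np.float64(0.6719641171773221))
 side x plane0: [ 0.  87.2] 161.4553086574228
  top z 110 [-3.7 80.7]
  top z 135 [-2.6 82.9]
  top z 160 [-1.6 85. ]
plain foot [536.6 111.3] -5.630828836082374 [2.9 1.9 3.4]
plain ears [536.1 110.8] -5.4486943944943835 [0.9 0.9]
top ((254.59527587890625, 296.9201965332031), (8.144826889038086, 42.628501892089844), 5.04245138168335) 265.0
grip z172 [485.6 113.3 171. ]
[array([452. , 122.5, 171. ]), array([520.6, 117.4, 171. ]), array([519.5, 104.2, 171. ]), array([450.9, 109.3, 171. ])]
(254.94888178913737, 297.2555910543131)
side ((222.0, 201.5), (1.0, 0.0), -90.0) 0.0
(222.0, 201.5)
side z164 [454.  122.3 164. ]
pred grip [489.8 115.2]
```

Lock stand: origin about (498,-163), yaw 9.7°, bar top about 150–160. Plain stand: origin about (536,111), yaw -5.5°, with the grip at about (487,114). I'll move above the lock stand to measure its bar from close by.

```bash
python3 -m inch '[[[1.5,-1.5,-2,2],[4,-4,-5,4],[7,-6.6,-7,6],[9.8,-9.2,-8.5,8],[12.6,-11.8,-9.5,10],[15.4,-14.4,-10,12],[18.2,-17,-10.5,13],[20.5,-19.2,-10.5,13]]]'
```

```text
clock: 0.77
eef_pos: [369.3, -338.4, 337.3]
tool_rot: [3.141, -0.002, 0.176]
force: [1.4, -0.8, -0.5]
width: 85.2
gripper_force: 0.0
```

```bash
python3 -m inch '[[[2,-3.4,0,0],[4,-6.8,0,0],[6.2,-10,0,0],[8.4,-13,0,0],[9.6,-15,0,0],[10,-15.8,0,0],[10,-15.8,0,0]]]'; python3 - <<'E'
from cell import get_image
from h import *
im=get_image("wrist");cv2.imwrite("pics/w1.png",im);K,R,t=cam("wrist");print(-R.T@t,R[2],R[0],K)
E
```

```text
clock: 1.35
eef_pos: [439.3, -166.0, 336.1]
tool_rot: [-3.141, 0.0, 0.18]
force: [0.4, -1.4, -1.2]
width: 85.3
gripper_force: 0.0
[ 504.6917384 -156.0547159  477.8961101] [-0.25883543 -0.04551235 -0.96484861] [ 1.75260286e-01 -9.84521965e-01 -5.75906079e-04] [[333.21583266   0.         312.76556792]
 [  0.         333.21583266 243.62256109]
 [  0.           0.           1.        ]]
```

View pics/w1.png

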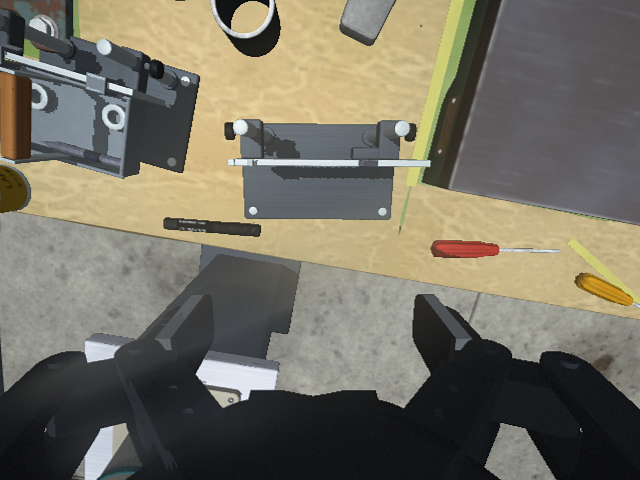

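The lock bar runs from (228,161) to (430,163) and its foot spans (244,218)–(394,218). I'll zoom in here to refine it.

```bash
python3 - <<'E'
import cv2
im=cv2.imread("pics/w1.png");cv2.imwrite("pics/w1c.png",cv2.resize(im[112:228,222:438],None,fx=3.7,fy=3.7,interpolation=cv2.INTER_NEAREST))
E
```

```text
(no output)
```

View pics/w1c.png

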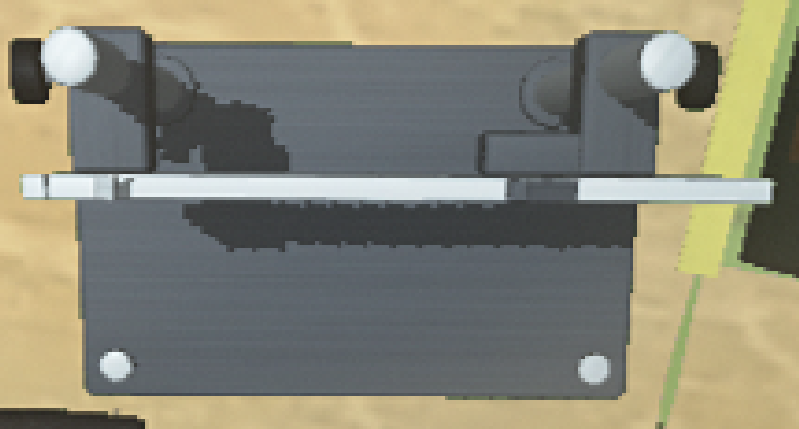

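```bash
python3 - <<'E'
from h import *
from scipy.optimize import least_squares
np.set_printoptions(precision=2,suppress=True)
K,R,t=cam("wrist")
C=lambda x,y:(222+x/3.7-.4,112+y/3.7-.4)
# (crop px),(x,y,z or ('h',dz))
P=[((84,396),(-83,105),10,0),((625,398),(-83,-105),10,0),((658,45),(47,-105),10,0),
((772,178),(3,-105),0,1),((772,203),(-3,-105),0,1),((579,201),(-3,-59),0,1),((507,201),(-3,-36),6,1),((70,55),(30,None),175,0),((667,62),(30,None),175,0)]
def f(p):
    c,s=np.cos(p[2]),np.sin(p[2]);A=np.array([[c,-s],[s,c]]);r=[]
    ys=[p[4],p[5]];k=0
    for px,l,z,b in P:
        y=l[1]
        if y is None:y=ys[k];k+=1
        w=np.r_[A@[l[0],y]+p[:2],z+b*p[3]];q=K@(R@w+t);r+=list(q[:2]/q[2]-C(*px))
    return r
s=least_squares(f,[498,-163,.168,150,90,-90]);print(s.x,np.degrees(s.x[2]),np.array(s.fun).reshape(-1,2))
J=np.linalg.inv(s.jac.T@s.jac);print(np.sqrt(np.diag(J))*.5)
E
```

```text
[ 497.45 -164.54    0.17  147.77   69.66  -69.14] 9.560728110057703 [[-0.52  0.09]
 [ 0.4   0.91]
 [-1.55 -0.16]
 [-0.61  0.26]
 [-1.24 -0.09]
 [ 3.3  -0.  ]
 [-0.24  0.  ]
 [ 0.   -0.16]
 [ 0.   -0.48]]
[0.2  0.35 0.   1.54 0.57 0.57]
```

```bash
python3 -m inch '[[[0.5,-3,0,0],[1.1,-6.8,0,2],[1.8,-10.8,0,4],[2.5,-14.8,0,7],[3.2,-18.8,0,10],[3.9,-22.6,0,12],[4.5,-25.8,0,14],[4.8,-27.4,0,15]]]' >/dev/null; python3 -m inch '[[[0,0,0,0],[0,0,0,0]]]'; cat > g.py <<'E'
from cell import get_image,sensors
from h import *
import sys
im=get_image("wrist");cv2.imwrite(sys.argv[1],im);z=float(sys.argv[2])
m=cv2.inRange(cv2.cvtColor(im,cv2.COLOR_BGR2HSV),(4,120,60),(20,255,255))
c=[c for c in cv2.findContours(m,0,2)[0] if cv2.contourArea(c)>300]
for k in c:
    r=cv2.minAreaRect(k);b=cv2.boxPoints(r);print(np.round(r[0]),np.round(r[1]),np.round(onz("wrist",r[0],z),1));print(np.round([onz("wrist",q,z)[:2] for q in b],1).tolist())
print(sensors.read_state()["eef_pos"],sensors.read_state()["tool_rot"])
E
python3 g.py pics/w2.png 171
```

```text
clock: 2.23
eef_pos: [438.8, 108.1, 336.1]
tool_rot: [3.14, 0.0, -0.088]
force: [0.3, -1.3, 0.0]
width: 85.8
gripper_force: 0.0
[302. 172.] [79. 14.] [489.5 112.9 171. ]
[[523.8, 115.7], [522.7, 103.5], [453.1, 110.0], [454.3, 123.0]]
[438.75679461 107.22852987 336.08530835] [ 3.13991797e+00  2.29081518e-04 -8.96971170e-02]
```

View pics/w2.png

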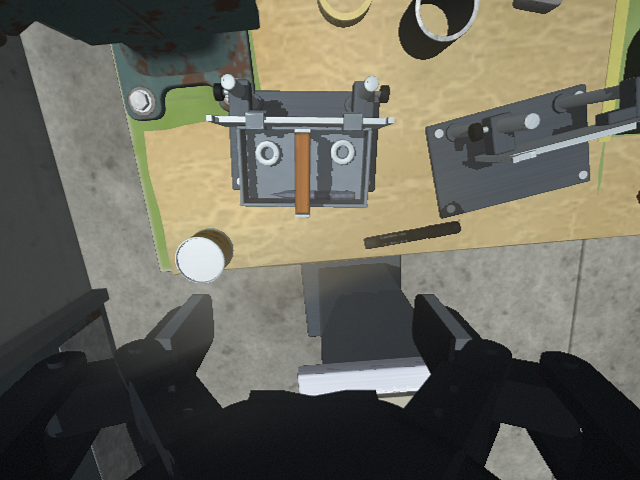

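The carrying bar is at (302,172) px, giving its centre at (488.5,113) and an axis yaw of about -5.6°. Its measured length of 69.5 mm matches the given size, so I'll descend in two steps.

```bash
python3 -m inch '[[[0.8,-0.2,1,0.5],[1.8,-0.4,3,0.5],[2.8,-0.6,6,0.5],[3.8,-0.8,9.5,0.5],[4.6,-0.9,12.5,0.5],[4.9,-0.9,14,0.5],[4.9,-0.9,14,0.5]]]' 4.5; python3 g.py pics/w3.png 171
```

```text
clock: 2.87
eef_pos: [486.8, 111.4, 192.2]
tool_rot: [3.138, 0.007, -0.099]
force: [0.0, -0.3, 0.5]
width: 44.7
gripper_force: 0.0
[310. 320.] [23. 40.] [466.5 116.7 171. ]
[[454.8, 124.3], [478.9, 121.6], [477.7, 109.3], [453.5, 111.6]]
[308. 242.] [48. 23.] [510.6 113.2 171. ]
[[523.6, 117.7], [522.4, 106.2], [497.1, 108.6], [498.3, 120.5]]
[487.43026791 112.1267202  194.21141583] [ 3.13921079  0.0040214  -0.09892686]
```

```bash
python3 -m inch '[[[0.1,-0.2,0.7,0],[0.1,-0.2,1.8,0],[0.1,-0.2,3,0],[0.1,-0.2,4,0],[0.1,-0.2,4.7,0],[0.1,-0.2,5.1,0],[0.1,-0.2,5.1,0]]]'; python3 -m inch '[[[0,0,0,0],[0,0,0,0],[0,0,0,0]]]' 2.0
```

```text
clock: 3.5
eef_pos: [489.0, 116.3, 145.0]
tool_rot: [3.141, 0.0, -0.096]
force: [-0.0, -0.4, -0.1]
width: 44.7
gripper_force: 0.0
clock: 3.75
eef_pos: [489.6, 116.1, 145.8]
tool_rot: [3.141, -0.001, -0.096]
force: [0.3, -1.3, 0.1]
width: 19.8
gripper_force: 0.4
```

```bash
python3 -m inch '[[[0,0,0,0],[0,0,0,0],[0,0,0,0],[0,0,0,0]]]' 1.0;python3 -m inch '[[[0,0,0,0],[0,0,0,0]]]'
```

```text
clock: 4.08
eef_pos: [489.2, 113.4, 146.0]
tool_rot: [3.138, -0.0, -0.098]
force: [-0.6, -7.2, 5.7]
width: 12.9
gripper_force: 59.4
clock: 4.25
eef_pos: [489.2, 113.4, 146.0]
tool_rot: [3.138, -0.0, -0.098]
force: [-0.9, -6.2, 5.3]
width: 12.7
gripper_force: 59.4
```

```bash
python3 -m inch '[[[0,0.1,0,0],[0,0.2,-0.1,0],[0,0.2,-0.3,0],[0,0.2,-0.6,0],[0,0.2,-1,0],[0,0.2,-1.5,0],[0,0.2,-2,0],[0,0.2,-2.5,0]]]';python3 -m inch '[[[0,0,-0.7,0],[0,0,-1.5,0],[0,0,-2.5,0],[0,0,-3.5,0],[0,0,-4.5,0],[0,0,-5.4,0],[0,0,-6.2,0],[0,0,-6.8,0]]]'; python3 -m inch '[[[0,0,-0.3,0],[0,0,-0.4,0],[0,0,-0.4,0],[0,0,-0.4,0]]]'; python3 - <<'E'
from cell import get_image
import cv2
a=get_image("side");b=get_image("wrist")
cv2.imwrite("pics/l1.png",cv2.hconcat([cv2.resize(a[130:370,180:380],None,fx=2,fy=2),cv2.resize(b[:,80:560],None,fx=.83,fy=1)]))
E
```

```text
clock: 4.92
eef_pos: [488.1, 114.8, 170.7]
tool_rot: [3.141, 0.002, -0.095]
force: [0.1, 0.8, -6.0]
width: 13.3
gripper_force: 58.9
clock: 5.58
eef_pos: [489.1, 114.5, 239.5]
tool_rot: [-3.141, -0.001, -0.096]
force: [1.1, -0.3, -5.9]
width: 12.9
gripper_force: 58.9
clock: 5.92
eef_pos: [488.6, 114.3, 241.9]
tool_rot: [3.141, 0.001, -0.096]
force: [-0.4, -0.2, -6.3]
width: 12.7
gripper_force: 58.8
```

View pics/l1.png

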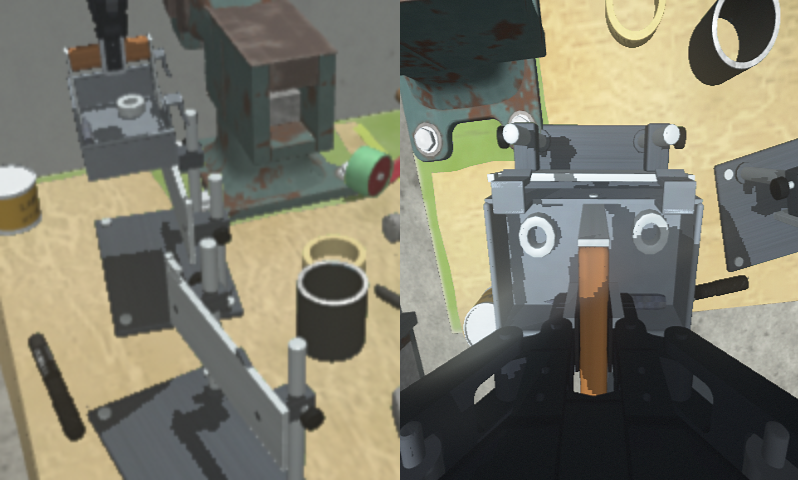

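The tray is lifted and level in y, with both collars and the punch inside. In the wrist crop the hooks sit at about (510,197) and (679,197). I'll work out the hook midpoint relative to the tool.

```bash
python3 - <<'E'
from cell import sensors
from h import *
np.set_printoptions(precision=1,suppress=True)
s=sensors.read_state();e=s["eef_pos"];yaw=s["tool_rot"][2];print(e,yaw)
A=np.array([[np.cos(yaw),-np.sin(yaw)],[np.sin(yaw),np.cos(yaw)]])
U=lambda x,y:(80+(x-400)/.83,y)
for nm,x,y in[("hookL near",510,213),("hookL far",510,181),("hookR near",679,211),("hookR far",679,180),("trayL back",487,198),("trayR back",700,198),("bar back",592,248)]:
    z=e[2]+19+(-27 if 'hook' in nm else -50 if 'tray' in nm else 11)
    print(nm,A.T@(onz("wrist",U(x,y),z)[:2]-e[:2]))
# target for lock
o=np.array([497.5,-164.5]);th=np.radians(9.56);R=np.array([[np.cos(th),-np.sin(th)],[np.sin(th),np.cos(th)]])
for y in(-34,22):print(y,R@[-48,y]+o)
E
```

```text
[488.6 114.3 241.8] -0.09562592200454922
hookL near [40.7 46.2]
hookL far [55.1 45.1]
hookR near [ 41.6 -46.2]
hookR far [ 55.5 -45.1]
trayL back [44.5 67. ]
trayR back [ 44.5 -66. ]
bar back [35.1  1.2]
-34 [ 455.8 -206. ]
22 [ 446.5 -150.8]
```

```bash
python3 -m inch '[[[0,0.4,-0.4,0],[0,1.2,-1,0],[0,2.4,-1.6,0],[0,4,-2.2,0],[0,5.9,-2.6,0],[0,7.9,-2.9,0],[0,10,-3,0],[0,12.1,-3,0]]]' && python3 -m inch '[[[0,2.1,0,-1],[0,4.2,0,-3],[-0.1,6.3,0,-5],[-0.2,8.4,0,-7],[-0.3,10.5,0,-9],[-0.4,12.5,0,-11],[-0.5,14.3,0,-13],[-0.6,15.9,0,-14]]]'
```

```text
clock: 6.68
eef_pos: [477.3, -7.8, 273.2]
tool_rot: [3.141, -0.001, -0.096]
force: [1.2, 0.3, -5.8]
width: 12.9
gripper_force: 58.9
clock: 7.35
eef_pos: [455.4, -166.1, 272.9]
tool_rot: [3.141, 0.0, 0.149]
force: [-0.7, 0.4, -6.5]
width: 13.1
gripper_force: 58.9
```

```bash
python3 -m inch '[[[-0.1,1.2,0,-0.5],[-0.2,2.2,0,-1],[-0.3,3,0,-1],[-0.4,3.6,0,-1],[-0.4,3.9,0,-1],[-0.4,3.95,0,-1],[-0.4,3.95,0,-1],[-0.4,3.95,0,-1]]]'; python3 - <<'E'
from cell import get_image,sensors
import cv2
s=sensors.read_state();print(s["eef_pos"],s["tool_rot"])
b=get_image("wrist");cv2.imwrite("pics/a1.png",b)
cv2.imwrite("pics/a1c.png",cv2.resize(b[100:350,120:520],None,fx=2,fy=2,interpolation=cv2.INTER_CUBIC))
E
```

```text
clock: 8.02
eef_pos: [458.2, -202.6, 272.3]
tool_rot: [-3.141, 0.0, 0.167]
force: [-0.3, -0.5, -6.0]
width: 13.2
gripper_force: 58.9
[ 458.2195019  -202.59223673  272.30888211] [-3.14102599e+00  4.50656377e-05  1.67151340e-01]
```

View pics/a1c.png

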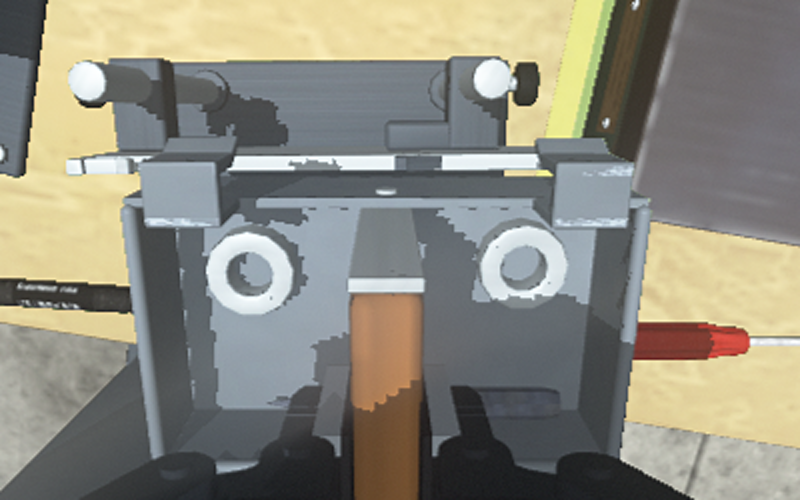

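```bash
python3 - <<'E'
from cell import sensors
from h import *
np.set_printoptions(precision=2,suppress=True)
s=sensors.read_state();e=s["eef_pos"];yaw=s["tool_rot"][2]
A=np.array([[np.cos(yaw),-np.sin(yaw)],[np.sin(yaw),np.cos(yaw)]])
im=cv2.cvtColor(cv2.imread("pics/a1.png"),cv2.COLOR_BGR2GRAY).astype(int)
U=lambda x,y:(120+x/2-.25,100+y/2-.25)
lo=[];hi=[]
for u in list(range(240,262))+list(range(345,385)):
    col=im[165:195,u];k=np.where(col>165)[0]
    if len(k)>3: hi.append((u,165+k[0]-.5));lo.append((u,165+k[-1]+.5))
for h in(147,150,154):
  for nm,P in(("back",hi),("front",lo)):
    P=np.array(P);c=np.polyfit(P[:,0],P[:,1],1)
    a,b=[onz("wrist",(u,np.polyval(c,u)),h)[:2] for u in(240,385)]
    d=a-b;print(h,nm,"yaw",np.degrees(np.arctan2(-d[0],d[1])),"toolxy",A.T@(a-e[:2]),A.T@(b-e[:2]))
for dz in(-8,-16):
  for nm,x,y in[("L near",143,226),("L near2",219,226),("L far",163,163),("L far2",234,162),("R near",553,227),("R near2",631,227),("R far",540,162),("R far2",608,161)]:
    print(dz,nm,A.T@(onz("wrist",U(x,y),e[2]+dz)[:2]-e[:2]))
print(e,np.degrees(yaw))
E
```

```text
147 back yaw 12.357276555520597 toolxy [47.66 58.07] [ 53.18 -56.02]
147 front yaw 8.946811762438031 toolxy [43.37 58.32] [ 42.09 -56.65]
150 back yaw 12.357276555520585 toolxy [47.88 57.42] [ 53.34 -55.39]
150 front yaw 8.946811762438012 toolxy [43.63 57.67] [ 42.37 -56.01]
154 back yaw 12.357276555520583 toolxy [48.17 56.56] [ 53.55 -54.54]
154 front yaw 8.946811762438013 toolxy [43.99 56.8 ] [ 42.74 -55.15]
-8 L near [40.97 55.75]
-8 L near2 [40.97 38.47]
-8 L far [55.09 49.96]
-8 L far2 [55.31 34.19]
-8 R near [ 40.73 -37.45]
-8 R near2 [ 40.73 -55.17]
-8 R far [ 55.29 -33.62]
-8 R far2 [ 55.51 -48.66]
-16 L near [39.58 58.71]
-16 L near2 [39.57 40.5 ]
-16 L far [54.45 52.61]
-16 L far2 [54.68 36.  ]
-16 R near [ 39.32 -39.46]
-16 R near2 [ 39.32 -58.13]
-16 R far [ 54.66 -35.43]
-16 R far2 [ 54.89 -51.27]
[ 458.25 -202.58  272.32] 9.58507254544062
```

```bash
python3 - <<'E'
from cell import sensors
from h import *
from scipy.spatial.transform import Rotation as Ro
np.set_printoptions(precision=2,suppress=True)
s=sensors.read_state();K,R,t=cam("wrist");c=-R.T@t
T=Ro.from_euler("xyz",s["tool_rot"]).as_matrix();cl=T.T@(c-s["eef_pos"]);Rl=R@T  # tool->cam
def on(uv,e,yaw,z):
    T=Ro.from_euler("xyz",[np.pi,0,yaw]).as_matrix();c=np.array(e)+T@cl;d=T@Rl.T@np.linalg.solve(K,[uv[0],uv[1],1.]);return (c+d*(z-c[2])/d[2])[:2]
def prof(f,cols,r0,r1,thr):
    im=cv2.cvtColor(cv2.imread(f),cv2.COLOR_BGR2GRAY).astype(int);out=[]
    for u in cols:
        k=np.where(im[r0:r1,u]>thr)[0]
        if len(k):out.append((u,r0+k[0],r0+k[-1]))
    return np.array(out)
a=prof("pics/w2.png",list(range(268,340,6)),108,130,180);print(a.tolist())
b=prof("pics/w1.png",list(range(262,356,8))+list(range(384,425,6)),150,175,180);print(b.tolist())
def line(P,e,yaw,z):
    w=np.array([on((u,(x+y)/2),e,yaw,z) for u,x,y in P]);m=w.mean(0);d=np.linalg.svd(w-m)[2][0];d*=np.sign(d[1]);n=np.array([d[1],-d[0]]);return m,n,np.degrees(np.arctan2(-d[0],d[1]))
m,n,y=line(a,(438.8,107.7,336.1),-.089,130);print("plain",m,y,"D",n@(m-[489.1,114.0]))
for h in(147,150,155):
    m,n,y=line(b,(439.3,-166,336.1),.178,h);print("lock",h,m,y,"dist now",n@(m-s["eef_pos"][:2]))
E
```

```text
[[268, 117, 122], [274, 117, 122], [280, 117, 122], [286, 117, 122], [292, 117, 122], [298, 117, 129], [304, 117, 129], [310, 117, 122], [316, 117, 122], [322, 118, 122], [328, 118, 122], [334, 118, 122]]
[[262, 159, 164], [270, 159, 164], [278, 160, 164], [286, 160, 164], [294, 160, 164], [302, 160, 164], [310, 160, 165], [318, 160, 165], [326, 160, 165], [334, 160, 165], [342, 160, 165], [350, 160, 165], [384, 160, 165], [390, 160, 165], [396, 160, 174], [402, 150, 174], [408, 152, 174], [414, 150, 174], [420, 150, 167]]
plain [537.85 111.1 ] -5.546823596830591 D 48.805736616483955
lock 147 [ 501.73 -182.18] 10.009432022992359 dist now 46.36626061711893
lock 150 [ 501.76 -181.92] 10.009432022992355 dist now 46.4427482678591
lock 155 [ 501.82 -181.49] 10.00943202299237 dist now 46.57022768575932
```

```bash
python3 - <<'E'
from cell import sensors
from h import *
from scipy.spatial.transform import Rotation as Ro
np.set_printoptions(precision=2,suppress=True)
s=sensors.read_state();K,R,t=cam("wrist");c=-R.T@t
T=Ro.from_euler("xyz",s["tool_rot"]).as_matrix();cl=T.T@(c-s["eef_pos"]);Rl=R@T
def rel(uv,dz): # tool-frame-ish x,y(left+) at height dz above TCP, tool vertical
    d=Rl.T@np.linalg.solve(K,[uv[0],uv[1],1.]);q=cl+d*((-dz)-cl[2])/d[2];return np.array([q[0],-q[1]])
g=lambda f:cv2.cvtColor(cv2.imread(f),cv2.COLOR_BGR2GRAY).astype(int)
l=g("pics/l1.png")[:,400:];a=g("pics/a1.png")
def edges(im,u,r0,r1):
    col=im[r0:r1,u];d=np.diff(col);return r0+np.argmax(d)+.5,r0+np.argmin(d)+.5,col.max()
print("plain l1")
for u in(145,160,175,190,205,220,235,250):
    e=edges(l,u,168,188);U=80+u/.83;print(u,e,[rel((U,r),130-241.9)[0].round(1) for r in e[:2]])
print("lock a1")
for u in(182,186,240,250,260,270,300,310,350,360,370,380):
    e=edges(a,u,168,190);print(u,e,[rel((u,r),150-272.3).round(1).tolist() for r in e[:2]])
print(rel((316,320),0))
E
```

```text
plain l1
145 (np.float64(172.5), np.float64(180.5), np.int64(252)) [np.float64(53.2), np.float64(47.3)]
160 (np.float64(169.5), np.float64(180.5), np.int64(137)) [np.float64(55.4), np.float64(47.3)]
175 (np.float64(173.5), np.float64(177.5), np.int64(252)) [np.float64(52.5), np.float64(49.5)]
190 (np.float64(173.5), np.float64(180.5), np.int64(249)) [np.float64(52.4), np.float64(47.3)]
205 (np.float64(173.5), np.float64(180.5), np.int64(245)) [np.float64(52.4), np.float64(47.3)]
220 (np.float64(173.5), np.float64(180.5), np.int64(245)) [np.float64(52.4), np.float64(47.3)]
235 (np.float64(173.5), np.float64(180.5), np.int64(242)) [np.float64(52.4), np.float64(47.3)]
250 (np.float64(173.5), np.float64(181.5), np.int64(241)) [np.float64(52.4), np.float64(46.5)]
lock a1
182 (np.float64(177.5), np.float64(174.5), np.int64(235)) [[48.8, 102.5], [51.1, 102.3]]
186 (np.float64(186.5), np.float64(179.5), np.int64(231)) [[41.9, 100.1], [47.3, 99.6]]
240 (np.float64(177.5), np.float64(184.5), np.int64(250)) [[48.8, 57.3], [43.4, 57.6]]
250 (np.float64(177.5), np.float64(184.5), np.int64(248)) [[48.8, 49.5], [43.4, 49.8]]
260 (np.float64(177.5), np.float64(184.5), np.int64(248)) [[48.8, 41.7], [43.4, 41.9]]
270 (np.float64(177.5), np.float64(180.5), np.int64(248)) [[48.8, 33.9], [46.5, 34.0]]
300 (np.float64(177.5), np.float64(184.5), np.int64(244)) [[48.8, 10.5], [43.4, 10.6]]
310 (np.float64(177.5), np.float64(184.5), np.int64(244)) [[48.8, 2.7], [43.4, 2.7]]
350 (np.float64(176.5), np.float64(184.5), np.int64(245)) [[49.5, -28.4], [43.4, -28.6]]
360 (np.float64(176.5), np.float64(184.5), np.int64(246)) [[49.5, -36.2], [43.4, -36.4]]
370 (np.float64(176.5), np.float64(184.5), np.int64(247)) [[49.5, -44.0], [43.4, -44.3]]
380 (np.float64(176.5), np.float64(187.5), np.int64(243)) [[49.5, -51.8], [41.1, -52.2]]
[-8.62 -1.02]
```

```bash
python3 -m inch '[[[-0.1,0,0.5,0],[-0.2,0,1.4,-0.3],[-0.23,0,2.6,-0.3],[-0.23,0,3.9,-0.3],[-0.23,0,5.2,-0.3],[-0.23,0,6.3,-0.3],[-0.23,0,7.1,-0.3],[-0.23,0,7.4,-0.3]]]'; python3 -m inch '[[[0,0,0.1,0],[0,0,0.1,0],[0,0,0.1,0],[0,0,0.1,0]]]';python3 - <<'E'
from cell import get_image,sensors
import cv2
s=sensors.read_state();print(s["eef_pos"],s["tool_rot"],s["force"])
b=get_image("wrist");cv2.imwrite("pics/a2.png",b);a=get_image("side");cv2.imwrite("pics/s2.png",a)
cv2.imwrite("pics/a2c.png",cv2.vconcat([cv2.resize(b[130:230,150:490],(782,230),interpolation=cv2.INTER_CUBIC),cv2.resize(a[200:370,200:560],(782,369),interpolation=cv2.INTER_CUBIC)]))
E
```

```text
clock: 8.73
eef_pos: [454.8, -203.2, 196.6]
tool_rot: [-3.14, 0.003, 0.172]
force: [-0.4, 0.3, -5.9]
width: 13.4
gripper_force: 59.1
clock: 9.07
eef_pos: [455.9, -203.8, 197.7]
tool_rot: [3.141, -0.0, 0.171]
force: [-0.3, 0.7, -6.7]
width: 13.2
gripper_force: 59.1
[ 455.87734005 -203.83028327  197.72699737] [ 3.14128794e+00 -1.92026075e-04  1.71498341e-01] [-0.27772917  0.73772976 -6.71070905]
```

View pics/a2c.png

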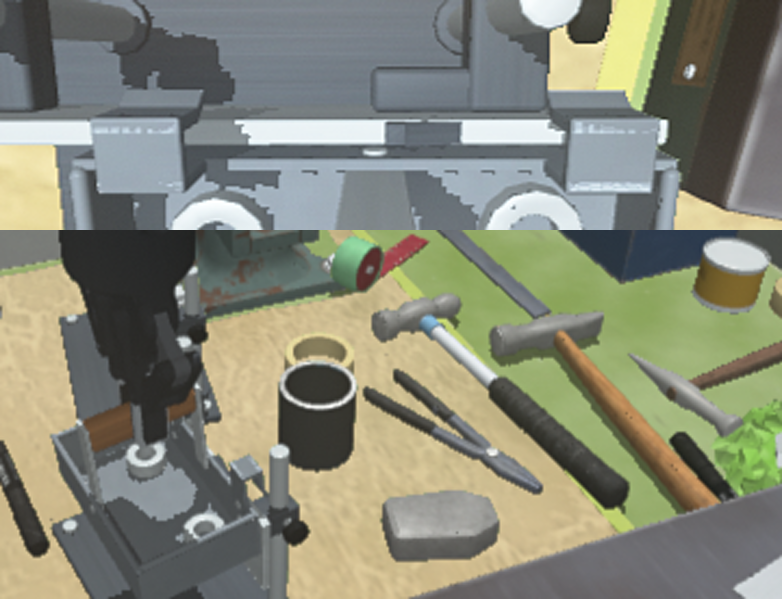

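The tray is level over the bar and parallel to it. The catch, at x 387–462 in the crop, lies between the two hooks, so the y position is right. I'll lower it gently and watch the forces.

```bash
python3 -m inch '[[[0,0,0.1,0],[0,0,0.3,0],[0,0,0.5,0],[0,0,0.7,0],[0,0,0.8,0],[0,0,0.8,0]]]'; python3 - <<'E'
from h import *
from cell import sensors
s=sensors.read_state()
from scipy.spatial.transform import Rotation as Ro
K,R,t=cam("wrist");c=-R.T@t
T=Ro.from_euler("xyz",s["tool_rot"]).as_matrix();cl=T.T@(c-s["eef_pos"]);Rl=R@T
a=cv2.cvtColor(cv2.imread("pics/a2.png"),cv2.COLOR_BGR2GRAY).astype(int)
for u in(165,180,255,270,290,310,355,370,385):
    col=a[176:198,u];d=np.diff(col);out=[]
    for r in(176+np.argmax(d)+.5,176+np.argmin(d)+.5):
        v=Rl.T@np.linalg.solve(K,[u,r,1.]);q=cl+v*(47.7-cl[2])/v[2];out+=[r,round(q[0],1)]
    print(u,out)
E
```

```text
clock: 9.67
eef_pos: [455.9, -203.7, 189.0]
tool_rot: [-3.141, 0.0, 0.171]
force: [0.1, -0.0, -5.8]
width: 13.0
gripper_force: 59.1
165 [np.float64(181.5), np.float64(51.8), np.float64(191.5), np.float64(46.2)]
180 [np.float64(181.5), np.float64(51.8), np.float64(192.5), np.float64(45.6)]
255 [np.float64(181.5), np.float64(51.8), np.float64(183.5), np.float64(50.7)]
270 [np.float64(181.5), np.float64(51.8), np.float64(192.5), np.float64(45.6)]
290 [np.float64(181.5), np.float64(51.8), np.float64(192.5), np.float64(45.6)]
310 [np.float64(181.5), np.float64(51.8), np.float64(192.5), np.float64(45.6)]
355 [np.float64(181.5), np.float64(51.8), np.float64(192.5), np.float64(45.6)]
370 [np.float64(181.5), np.float64(51.8), np.float64(192.5), np.float64(45.6)]
385 [np.float64(181.5), np.float64(51.8), np.float64(192.5), np.float64(45.6)]
```

```bash
python3 -m inch '[[[0,0,0.1,0],[0,0,0.25,0],[0,0,0.4,0],[0,0,0.55,0],[0,0,0.7,0],[0,0,0.8,0],[0,0,0.8,0]]]'
```

```text
clock: 10.25
eef_pos: [455.9, -203.7, 181.1]
tool_rot: [-3.141, 0.0, 0.171]
force: [-0.4, 0.0, -7.0]
width: 13.0
gripper_force: 59.1
```

```bash
python3 -m inch '[[[0,0,0.1,0],[0,0,0.25,0],[0,0,0.4,0],[0,0,0.5,0],[0,0,0.6,0],[0,0,0.6,0],[0,0,0.6,0]]]'
```

```text
clock: 10.83
eef_pos: [455.9, -203.7, 175.2]
tool_rot: [-3.141, 0.0, 0.171]
force: [-0.2, 0.1, -6.2]
width: 13.2
gripper_force: 59.0
```

```bash
for i in 1; do python3 -m inch '[[[0,0,0.1,0],[0,0,0.2,0],[0,0,0.3,0],[0,0,0.4,0],[0,0,0.4,0]]]'; done
```

```text
clock: 11.25
eef_pos: [455.9, -203.7, 171.1]
tool_rot: [-3.142, -0.0, 0.171]
force: [-0.8, -0.1, -6.7]
width: 12.7
gripper_force: 59.1
```

```bash
python3 -m inch '[[[0,0,0.05,0],[0,0,0.1,0],[0,0,0.15,0],[0,0,0.2,0],[0,0,0.2,0]]]'
```

```text
clock: 11.67
eef_pos: [456.0, -203.8, 169.3]
tool_rot: [3.142, -0.0, 0.171]
force: [-0.8, 0.5, -5.7]
width: 12.8
gripper_force: 59.2
```

```bash
python3 -m inch '[[[0,0,0.05,0],[0,0,0.1,0],[0,0,0.15,0],[0,0,0.2,0],[0,0,0.2,0]]]'
```

```text
clock: 12.08
eef_pos: [455.8, -203.9, 168.6]
tool_rot: [3.141, -0.0, 0.171]
force: [-4.7, 1.0, 9.1]
width: 13.0
gripper_force: 61.4
```

Contact is at TCP z 168.6, which puts the bar top at about 152 and matches the vision estimate. I'll ease the load to roughly the tray's weight.

```bash
python3 -m inch '[[[-0.02,0,-0.04,0],[-0.04,0,-0.08,0],[-0.04,0,-0.08,0]]]'
```

```text
clock: 12.33
eef_pos: [455.8, -203.8, 168.7]
tool_rot: [3.141, -0.001, 0.171]
force: [-3.8, 0.2, 5.3]
width: 12.8
gripper_force: 60.7
```

```bash
python3 -m inch '[[[0,-0.1,0,0],[0,-0.25,0,0],[0,-0.4,0,0],[0,-0.6,0,0],[0,-0.8,0,0],[0,-0.9,0,0],[0,-1,0,0],[0,-1,0,0]]]'
```

```text
clock: 13.0
eef_pos: [455.5, -201.2, 169.3]
tool_rot: [3.131, -0.004, 0.168]
force: [-1.5, -15.3, 3.0]
width: 13.0
gripper_force: 60.6
```

```bash
python3 -m inch '[[[0,0,0,0],[0,0,0,0]]]'; python3 - <<'E'
from cell import get_image,sensors
import cv2
s=sensors.read_state();print(s["eef_pos"],s["tool_rot"],s["force"],s["torque"])
b=get_image("wrist");cv2.imwrite("pics/b1.png",b)
from h import *
g=cv2.cvtColor(b,cv2.COLOR_BGR2GRAY).astype(int)
for r in (184,187,190,193): print(r,g[r,150:500:5].tolist())
E
```

```text
clock: 13.17
eef_pos: [455.5, -201.2, 169.3]
tool_rot: [3.131, -0.004, 0.168]
force: [-1.5, -15.4, 2.7]
width: 13.2
gripper_force: 60.6
[ 455.52589795 -201.18891975  169.31041002] [ 3.13141561 -0.00393414  0.16750694] [ -1.46748554 -15.40795081   2.67639496] [-3.54271033  0.52122361  0.1956463 ]
184 [122, 120, 121, 121, 121, 123, 123, 121, 173, 181, 182, 181, 181, 200, 240, 204, 71, 81, 107, 119, 122, 122, 122, 124, 124, 123, 123, 126, 126, 125, 125, 124, 124, 127, 126, 126, 125, 125, 126, 127, 126, 126, 126, 129, 128, 128, 129, 128, 128, 90, 178, 176, 175, 173, 174, 173, 173, 175, 127, 127, 126, 91, 65, 69, 68, 53, 55, 56, 55, 57]
187 [120, 118, 118, 118, 107, 117, 118, 117, 159, 172, 173, 171, 171, 171, 233, 178, 76, 91, 105, 108, 107, 96, 109, 109, 104, 97, 110, 113, 115, 119, 122, 124, 127, 136, 159, 174, 179, 179, 183, 187, 191, 181, 177, 217, 221, 222, 226, 228, 231, 239, 172, 172, 170, 170, 170, 168, 222, 170, 243, 233, 233, 233, 234, 236, 69, 56, 53, 53, 54, 65]
190 [240, 240, 241, 239, 239, 239, 238, 239, 217, 173, 172, 173, 173, 171, 171, 172, 94, 241, 240, 240, 240, 241, 242, 241, 241, 241, 241, 242, 242, 241, 241, 241, 241, 242, 242, 124, 120, 104, 106, 107, 107, 107, 102, 241, 241, 242, 241, 241, 240, 249, 171, 170, 171, 168, 169, 167, 164, 155, 240, 240, 240, 240, 240, 234, 71, 56, 55, 57, 56, 76]
193 [238, 238, 238, 238, 239, 239, 238, 238, 229, 171, 172, 171, 171, 171, 170, 169, 80, 240, 240, 240, 240, 240, 241, 241, 241, 240, 240, 241, 241, 241, 241, 241, 242, 241, 242, 125, 125, 105, 105, 104, 106, 107, 105, 240, 240, 239, 239, 239, 240, 249, 170, 170, 171, 168, 168, 166, 165, 142, 240, 240, 239, 239, 239, 222, 72, 58, 57, 57, 55, 95]
```

The tray hasn't reached the catch; the image still puts the -y hook at about y -82. The resistance looks like friction from the front-down couple under my downward load. I'll take off the sideways push and unload the vertical.

```bash
python3 -m inch '[[[0,0.2,0,0],[0,0.4,0,0],[0,0.6,-0.03,0],[0,0.6,-0.05,0],[0,0.6,-0.05,0]]]'
```

```text
clock: 13.63
eef_pos: [455.5, -201.7, 168.8]
tool_rot: [3.139, -0.001, 0.17]
force: [-1.2, -6.5, 0.9]
width: 12.8
gripper_force: 60.3
```

```bash
python3 -m inch '[[[0,0,-0.03,0],[0,0,-0.06,0],[0,0,-0.06,0]]]'
```

```text
clock: 13.88
eef_pos: [455.5, -201.3, 169.0]
tool_rot: [3.139, -0.001, 0.171]
force: [-0.8, -5.6, -2.8]
width: 12.7
gripper_force: 59.7
```

```bash
python3 -m inch '[[[0,-0.1,-0.01,0],[0,-0.2,-0.02,0],[0,-0.3,-0.02,0],[0,-0.4,-0.02,0],[0,-0.4,-0.02,0]]]'
```

```text
clock: 14.3
eef_pos: [454.4, -195.1, 169.0]
tool_rot: [-3.141, -0.0, 0.172]
force: [1.2, -1.5, -5.6]
width: 12.9
gripper_force: 59.2
```

```bash
python3 -m inch '[[[0,-0.1,0.02,0],[0,-0.25,0.03,0],[0,-0.4,0.03,0],[0,-0.55,0.03,0],[0,-0.7,0.03,0],[0,-0.8,0.03,0],[0,-0.8,0.03,0]]]'
```

```text
clock: 14.88
eef_pos: [453.0, -187.7, 169.2]
tool_rot: [-3.142, -0.001, 0.172]
force: [2.0, -2.5, -5.5]
width: 12.8
gripper_force: 59.3
```

```bash
python3 -m inch '[[[0.02,-0.1,0.03,0],[0.04,-0.25,0.05,0],[0.05,-0.4,0.05,0],[0.05,-0.55,0.05,0],[0.05,-0.7,0.05,0],[0.05,-0.8,0.05,0],[0.05,-0.8,0.05,0]]]'
```

```text
clock: 15.47
eef_pos: [452.2, -182.5, 169.3]
tool_rot: [3.138, -0.001, 0.17]
force: [0.6, -7.1, -2.8]
width: 12.8
gripper_force: 59.8
```

```bash
python3 -m inch '[[[0,-0.1,0,0],[0,-0.25,0,0],[0,-0.4,0,0],[0,-0.55,0,0],[0,-0.7,0,0],[0,-0.8,0,0],[0,-0.8,0,0]]]'
```

```text
clock: 16.05
eef_pos: [451.0, -175.5, 169.5]
tool_rot: [3.137, -0.001, 0.169]
force: [-0.3, -9.7, -1.0]
width: 13.0
gripper_force: 60.0
```

```bash
python3 -m inch '[[[0,-0.1,0,0],[0,-0.25,0,0],[0,-0.4,0,0],[0,-0.55,0,0],[0,-0.7,0,0],[0,-0.8,0,0],[0,-0.8,0,0]]]'
```

```text
clock: 16.63
eef_pos: [449.4, -166.5, 169.3]
tool_rot: [3.138, -0.001, 0.17]
force: [0.1, -7.7, -1.2]
width: 13.1
gripper_force: 60.1
```

```bash
python3 -m inch '[[[0,-0.1,0,0],[0,-0.25,0,0],[0,-0.4,-0.01,0],[0,-0.55,-0.01,0],[0,-0.7,-0.01,0],[0,-0.8,-0.01,0],[0,-0.8,-0.01,0]]]'
```

```text
clock: 17.22
eef_pos: [447.9, -158.1, 169.3]
tool_rot: [3.139, -0.001, 0.17]
force: [0.2, -4.9, -2.6]
width: 12.7
gripper_force: 60.0
```

```bash
python3 -m inch '[[[0,-0.1,0,0],[0,-0.2,0,0],[0,-0.3,0,0],[0,-0.4,0,0],[0,-0.5,0,0],[0,-0.6,0,0],[0,-0.6,0,0]]]'
```

```text
clock: 17.8
eef_pos: [447.0, -152.3, 169.3]
tool_rot: [3.139, -0.001, 0.17]
force: [0.7, -7.2, -1.3]
width: 13.1
gripper_force: 60.0
```

```bash
python3 -m inch '[[[0,-0.05,0,0],[0,-0.1,0,0],[0,-0.15,0,0],[0,-0.2,0,0],[0,-0.2,0,0]]]'
```

```text
clock: 18.22
eef_pos: [446.6, -150.6, 169.3]
tool_rot: [3.139, -0.001, 0.17]
force: [0.7, -7.2, -2.3]
width: 13.0
gripper_force: 60.0
```

```bash
python3 -m inch '[[[0,-0.05,0,0],[0,-0.1,0,0],[0,-0.15,0,0],[0,-0.2,0,0],[0,-0.2,0,0]]]'
```

```text
clock: 18.63
eef_pos: [446.3, -148.4, 169.0]
tool_rot: [3.139, -0.0, 0.17]
force: [1.9, -7.5, -4.1]
width: 13.0
gripper_force: 59.6
```

```bash
python3 -m inch '[[[0,-0.05,0.01,0],[0,-0.1,0.01,0],[0,-0.1,0.01,0],[0,-0.1,0.01,0]]]'; python3 - <<'E'
from cell import get_image
import cv2
b=get_image("wrist");cv2.imwrite("pics/b2.png",b);g=cv2.cvtColor(b,cv2.COLOR_BGR2GRAY).astype(int)
for r in (184,187,190,193): print(r,g[r,385:470:2].tolist())
E
```

```text
clock: 18.97
eef_pos: [446.3, -148.4, 169.1]
tool_rot: [3.138, -0.001, 0.17]
force: [1.3, -10.1, -2.9]
width: 12.9
gripper_force: 59.6
184 [118, 118, 118, 108, 83, 72, 80, 156, 166, 162, 171, 193, 202, 218, 223, 223, 191, 192, 189, 168, 161, 184, 192, 190, 220, 214, 108, 117, 117, 118, 116, 117, 116, 117, 117, 117, 116, 117, 117, 116, 116, 117, 117]
187 [196, 197, 199, 199, 201, 146, 76, 163, 161, 157, 169, 172, 184, 206, 207, 209, 176, 178, 162, 171, 202, 205, 207, 203, 207, 186, 147, 145, 148, 146, 147, 158, 155, 169, 171, 122, 99, 139, 145, 145, 143, 145, 142]
190 [236, 236, 236, 236, 235, 244, 82, 157, 156, 157, 156, 156, 155, 155, 155, 152, 152, 152, 153, 153, 152, 150, 152, 150, 151, 151, 66, 67, 92, 112, 109, 108, 110, 94, 100, 101, 100, 100, 99, 99, 98, 99, 98]
193 [236, 235, 235, 236, 236, 224, 93, 155, 157, 156, 155, 155, 156, 155, 154, 153, 155, 154, 153, 153, 152, 152, 153, 151, 152, 142, 60, 66, 96, 109, 111, 110, 109, 94, 97, 96, 98, 98, 99, 99, 100, 98, 98]
```

It has stopped against the end: 1 mm more command gave no motion and 10 N. The image shows the catch's edge just behind the hook. I'll take off the side push and tug back gently to check that it's locked.

```bash
python3 -m inch '[[[0,0.1,0,0],[0,0.2,0,0],[0,0.3,0,0],[0,0.4,0,0],[0,0.4,0,0]]]'
```

```text
clock: 19.43
eef_pos: [446.2, -148.8, 168.7]
tool_rot: [-3.14, 0.001, 0.172]
force: [-0.6, -1.9, 0.3]
width: 13.1
gripper_force: 60.2
```

```bash
python3 -m inch '[[[0,0.1,0,0],[0,0.2,0,0],[0,0.3,0,0],[0,0.3,0,0]]]'
```

```text
clock: 19.77
eef_pos: [446.2, -149.0, 168.6]
tool_rot: [-3.137, 0.002, 0.174]
force: [-2.7, 7.4, 5.2]
width: 13.1
gripper_force: 60.9
```

```bash
python3 -m inch '[[[0,0,-0.03,0],[0,0,-0.06,0],[0,0,-0.08,0],[0,0,-0.08,0],[0,0,-0.08,0]]]'; python3 - <<'E'
from cell import get_image
import cv2
b=get_image("wrist");cv2.imwrite("pics/b3.png",b);g=cv2.cvtColor(b,cv2.COLOR_BGR2GRAY).astype(int)
for r in (187,190,193): print(r,g[r,425:470].tolist())
E
```

```text
clock: 20.18
eef_pos: [446.4, -149.6, 168.9]
tool_rot: [-3.138, 0.002, 0.173]
force: [-1.7, 5.5, -1.8]
width: 12.9
gripper_force: 60.0
187 [200, 195, 176, 198, 197, 177, 160, 187, 169, 159, 162, 169, 188, 196, 196, 196, 196, 196, 195, 194, 194, 195, 194, 195, 196, 193, 193, 194, 194, 147, 145, 167, 175, 177, 177, 175, 175, 175, 176, 175, 174, 173, 176, 174, 174]
190 [152, 152, 151, 151, 151, 152, 152, 151, 152, 154, 142, 83, 60, 63, 70, 98, 107, 108, 108, 108, 105, 105, 105, 109, 109, 93, 95, 97, 98, 97, 98, 99, 101, 99, 100, 99, 98, 99, 98, 98, 98, 98, 99, 98, 98]
193 [153, 152, 151, 152, 151, 153, 150, 151, 151, 157, 118, 75, 65, 65, 85, 105, 108, 107, 111, 112, 111, 113, 109, 108, 95, 94, 96, 98, 97, 98, 97, 99, 98, 98, 96, 96, 97, 96, 98, 98, 99, 98, 98, 99, 99]
```

```bash
python3 -m inch '[[[0,0.1,-0.02,0],[0,0.15,-0.03,0],[0,0.15,-0.03,0],[0,0.15,-0.03,0]]]'
```

```text
clock: 20.57
eef_pos: [446.5, -150.6, 169.0]
tool_rot: [-3.137, 0.002, 0.174]
force: [-1.1, 7.3, -2.5]
width: 13.0
gripper_force: 59.9
```

```bash
python3 - <<'E'
from cell import get_image
import cv2,numpy as np
cv2.imwrite("pics/b4.png",get_image("wrist"))
for f in("b1","b2","b3","b4"):
    g=cv2.cvtColor(cv2.imread(f"pics/{f}.png"),cv2.COLOR_BGR2GRAY).astype(int)
    r=g[189:195].mean(0)
    print(f,"hookR",r[394:402].astype(int),r[432:455].astype(int),"\n end",[(u,int(r[u+1]-r[u])) for u in range(455,635) if abs(r[u+1]-r[u])>25],"hookL",[(u,int(r[u+1]-r[u])) for u in range(120,240) if abs(r[u+1]-r[u])>25])
E
```

```text
b1 hookR [242 245 158 100 149 170 170 170] [165 165 165 152 215 240 241 240 239 239 240 240 239 239 240 239 240 240
 239 239 239 239 239] 
 end [(465, -103), (466, -60), (497, 32)] hookL [(190, -39), (227, -28), (228, -53), (230, 45), (232, 95)]
b2 hookR [237 236 144  91 137 156 157 156] [151 151 153 143  92  61  64  66  66  93 106 107 107 107 107 107 108 108
 109  92  95  97  97] 
 end [(474, 114), (578, -61), (579, -77), (583, 26)] hookL [(132, 128), (180, -28), (181, -51), (184, 92), (220, -44), (229, 26), (230, 33), (233, 105)]
b3 hookR [239 207 111 114 145 155 156 155] [151 151 154 126  76  63  63  76  97 103 103 103 104 103 104 103 105  98
  91  94  95  97  97] 
 end [(473, 108), (474, 28), (578, -43), (579, -93), (580, -36), (584, 27)] hookL [(132, 108), (133, 35), (178, -39), (179, -59), (182, 114), (218, -50), (229, 49), (231, 103)]
b4 hookR [240 193 105 122 148 155 155 155] [151 151 154 117  72  83 100 103 103 104 104 104 104 105 106  91  91  96
  96  96  97  99  97] 
 end [(471, 112), (576, -60), (577, -89), (578, -27), (583, 26)] hookL [(131, 58), (132, 77), (176, -48), (177, -53), (180, 109), (215, -29), (216, -47), (224, 59), (227, -51), (229, 129)]
```

The catch has held: the image shows the hook-to-catch gap closed after about 1.3 mm of back-travel, and the catch's raised profile is behind the hook. I'll return to neutral, let the bar take the weight, then release.

```bash
python3 -m inch '[[[0,-0.1,0,0],[0,-0.2,0.02,0],[0,-0.3,0.03,0],[0,-0.35,0.04,0],[0,-0.35,0.04,0]]]'
```

```text
clock: 21.03
eef_pos: [446.6, -150.3, 169.0]
tool_rot: [-3.141, 0.001, 0.172]
force: [-0.2, 2.3, -7.7]
width: 12.9
gripper_force: 59.3
```

```bash
python3 -m inch '[[[0,-0.05,0.03,0],[0,-0.1,0.06,0],[0,-0.1,0.08,0],[0,-0.1,0.08,0]]]'
```

```text
clock: 21.37
eef_pos: [446.5, -150.2, 168.8]
tool_rot: [3.141, 0.0, 0.171]
force: [-2.0, -0.3, -2.2]
width: 12.7
gripper_force: 60.0
```

```bash
python3 -m inch '[[[0,0,0.02,0],[-0.02,0,0.03,0],[-0.02,0,0.03,0]]]'; python3 -m inch '[[[0,0,0,0],[0,0,0,0],[0,0,0,0]]]' 2.2;  python3 -m inch '[[[0,0,0,0],[0,0,0,0],[0,0,0,0],[0,0,0,0]]]' 4.5
```

```text
clock: 21.62
eef_pos: [446.5, -150.1, 168.7]
tool_rot: [3.141, -0.0, 0.171]
force: [-3.1, -2.1, 4.9]
width: 13.0
gripper_force: 60.7
clock: 21.87
eef_pos: [447.1, -149.5, 168.4]
tool_rot: [3.141, -0.001, 0.171]
force: [0.6, -0.2, 0.5]
width: 22.1
gripper_force: 0.0
clock: 22.2
eef_pos: [446.5, -149.6, 168.2]
tool_rot: [3.142, -0.0, 0.171]
force: [0.0, -1.2, 0.3]
width: 45.2
gripper_force: 0.0
```

Released. I'll withdraw straight up, then back toward the robot, and check.

```bash
python3 -m inch '[[[0,0,-0.5,0],[0,0,-1.5,0],[0,0,-3,0],[0,0,-5,0],[0,0,-7.5,0],[0,0,-10.5,0],[0,0,-13,0],[0,0,-14.5,0]]]'; python3 -m inch '[[[0,0,-1,0],[0,0,-2,0],[0,0,-2,0],[0,0,-2,0]]]'; python3 - <<'E'
from h import *
from cell import get_image,sensors
im=get_image("wrist");cv2.imwrite("pics/f1.png",im)
s=sensors.read_state();print(s["eef_pos"],s["force"])
m=cv2.inRange(cv2.cvtColor(im,cv2.COLOR_BGR2HSV),(4,120,60),(20,255,255));m[:, :200]=0;m[:,450:]=0
o=np.array([497.5,-164.5]);th=np.radians(9.6);R=np.array([[np.cos(th),-np.sin(th)],[np.sin(th),np.cos(th)]])
for k in cv2.findContours(m,0,2)[0]:
    if cv2.contourArea(k)>300:
        r=cv2.minAreaRect(k);print(np.round(r[0]),np.round(r[1]),R.T@(onz("wrist",r[0],195)[:2]-o));b=cv2.boxPoints(r);print([np.round(R.T@(onz("wrist",q,195)[:2]-o),1).tolist() for q in b])
# collars: bright circles
g=cv2.cvtColor(im,cv2.COLOR_BGR2GRAY);w=(g>205).astype(np.uint8)*255
for k in cv2.findContours(w,0,2)[0]:
    if cv2.contourArea(k)>150:
        (c,rad)=cv2.minEnclosingCircle(k)
        if rad<30:print("white",np.round(c),round(rad,1),np.round(R.T@(onz("wrist",c,115)[:2]-o),1))
E
```

```text
clock: 22.87
eef_pos: [447.4, -149.8, 316.4]
tool_rot: [3.14, -0.004, 0.171]
force: [0.7, -0.7, -0.4]
width: 45.3
gripper_force: 0.0
clock: 23.2
eef_pos: [446.5, -149.6, 333.6]
tool_rot: [3.141, -0.001, 0.171]
force: [-0.7, 0.6, 0.2]
width: 44.7
gripper_force: 0.0
[ 446.11209723 -149.5113525   333.00210175] [-0.46418624 -0.61525728 -0.00763675]
[313. 222.] [55. 14.] [-37.46873016  23.82257922]
[[-14.1, 29.8], [-14.0, 18.1], [-61.9, 17.6], [-62.0, 29.9]]
white [267. 382.] 19.0 [-259.7   80.6]
white [  0. 207.] 17.0 [-38.8 364.2]
white [274. 201.] 11.8 [-30.8  65.9]
white [352. 198.] 11.7 [-28.2 -18. ]
white [418. 173.] 25.6 [ -1.  -87.6]
white [136. 175.] 19.6 [ -4.1 212.1]
```

```bash
python3 -c "
from cell import order
print(order.finish_job())"
```

```text
the job is handed in; nothing more can be done
None
```

The tray hangs at the closed end of the locking stand, released without a drop at about 22 s. A gentle back-tug moved it about 1.3 mm in the picture and met about 7 N, which fits the catch holding. I took that and the catch's raised outline as the sign it snapped, since my picture views were used up. Both collars were still in the tray in the last picture, but I didn't check the punch again after the lift. My first slide pushed about 15 N sideways against friction while the tray was bearing too hard, so I eased off before going on.

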